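Load a vial cassette into the autosampler's sprung magazine

ROBOT

A 6-joint arm with a two-finger parallel gripper is mounted at the origin on the work surface. World frame = base frame: x ahead of the robot, y to its left, z up, the work surface at z = 0. Lengths are in mm, angles in rad, forces in N, time in s.
With the tool pointing down it reaches from about 325 to 925 mm from the base axis. Payload 3.1 kg.
Tool frame: the origin (TCP) lies at the very end of the fingers, on their centre line; the grasp point (between the pads) lies 19 mm behind it; z points along the fingers, y is the direction in which the jaws open and shut (so a half turn about z gives the same grasp; the last joint's range is limited). The gripper opens to 85 mm and grips with 20 to 120 N. Pads are 22 mm wide; open, the fingers measure 114 mm over their backs; the gripper's body (76 mm by 85 mm) begins 54 mm behind the grasp point. The pads swing forward as they close: fully open they stand 13 mm farther back than shut.
Start: joints at [-1.253, 0.217, 1.613, -0, 1.311, -0.112], TCP at [260.452, -568.158, 231.3] pointing down, gripper open.
Joint ranges: [-2.75, 2.75], [-0.78, 2.1], [0.31, 2.55], [-1.13, 4.27], [0.13, 2.63], [-2.58, 2.58]. Speed limits (rad/s): [2.79, 2.79, 3.14, 3.14, 3.14, 3.14].

INTERFACE

Orientations are given as a 3x3 rotation matrix whose columns are the frame's x, y, z axes.
In Python, from station import telemetry, optics, env, spotter gives the robot as it stands.
- The arm moves only by the tool send_rows, never from a script. Its argument "series" is a list of rows, each a list of 3 entries, a list of its own where there are three numbers: the finger opening in mm, from 0 to 85.4, then the shift along the tool's x, y, z normalised to -1 to 1, where 1 is 1000 mm, then the turn, a rotation vector about the tool's x, y, z normalised to -1 to 1, where 1 is 90 degrees. In form: [[claw, [dx, dy, dz], [wx, wy, wz]], ...]. A call has 1 to 12 rows; each row shifts and turns the pose as measured when the row begins, along the tool's axes as they then stand; what a row does not reach is not made up. A row lasts 1/10 s, in which the tool goes at most 50 mm and 8.59 degrees, less where a joint would pass 70% of its speed; a pose out of reach is approached as far as the arm can. A call with a number of a shift or a turn outside -1 to 1 is refused whole. A call with a gripper value outside its range is refused whole. The fingers move at their own pace and stop on an object; "force" is the grip in N (left out, the last holds). Time passes only in rows, so rows that do not move let the fingers close. It gives the time, the measured TCP pose, the force and the opening at its end, in the units of the state.
- telemetry.read_state(): the state, without advancing time (a new reading comes with each control period).
- optics.grab_frame(name): name is "side" or "top" or "wrist"; returns a dict with "image" (400x640x3 uint8, red, green, blue), "camera_matrix" (3x3 intrinsics, pixels), "position" and "attitude" of the camera in the world. Camera axes: x right, y down, z forward; pixel columns grow to the right and rows downward; lengths in mm; the calibration is good to about 2 mm. A picture is of the moment at which its call begins. There is no depth.
- env.close_job(): hands the job in, once; it reports no verdict.
Trained networks look in the newest picture that a camera, given by its name, has taken for a name from the list of things; names that differ only in an ending like _2 or _b are one class to them, and where a whole thing is asked for, a point or a joint stands for the part that bears it (a point fixed in the world has none). Each returns a list of dicts, best first, with "p" (0 to 1); they miss things now and then, are a little off and sometimes report something else, mostly with a low value. They report only what shows in the picture. A call takes as long as a camera call.
- spotter.recognise(target, camera): "point" ([x, y, z] in mm, in world coordinates, good to about 4 mm: the middle of the surface that is visible of it).
- spotter.masks_of(target, camera): "mask" (400x640 bool, what is visible of it).
- spotter.spot_point(target, camera): "point" ([x, y, z] in mm, in world coordinates, good to about 4 mm: a listed point, or the origin of a listed thing).
The state is a dict: "time": time; "joint_pos": joint angles; "dq": joint speeds; "joint_torque": joint torques, N m; "eef_pos": TCP position; "tool_rot": TCP orientation; "force": force on the tool from outside, world axes, zero at the start; "ft_torque": the same for the moment, N m; "gripper_width": opening from 0.0 (shut) to 1.0 (fully open).
Only numpy, scipy, OpenCV 4.12 (cv2) and the standard library are available. Lean on these libraries where they do the work, as an engineer would, in place of code of your own. Each camera call takes 0.05 s, during which the arm holds its last target. There are 200 camera calls.

TASK

Load the cassette holding the blue-capped vials into the autosampler: lay it on the loading sill and push it, wedge nose first, through the sprung orange flap and on against the spring follower until the flap snaps shut behind it, so that when you let go it stays trapped between follower and flap. Keep the cassette level and feel for the end of the travel: do not ram it against the stop or force it. Leave the empty cassette and everything else on the bench where they are.

Things in the scene. Friction and masses are not known exactly. Their poses are not given: they have to be found in the camera images.
- cassette_center (a point): Full cassette to load: white carrier with five blue-capped vials. Centre of its vial-holding body, half-way up (18 mm over its underside); +x lengthwise to the wedge nose, z up. The body is 100 mm long (x -50 to +50), 22 mm wide, 36 mm high; its last 18 mm slope down to 16 mm high at the nose. Can be gripped across its 22 mm width. About 120 g (varies).
- cassette_nose (a point): Front of the full cassette's nose: 50 mm ahead of cassette_center along its x, 8 mm above its underside.
- cassette_rear (a point): Centre of the rear face of the full cassette's body (the shoulder behind which the flap drops): 50 mm behind cassette_center, 18 mm above its underside. From here a low tail strip, 55 mm long, 14 mm wide and 8 mm high, leads back to the blue push lug.
- cassette_lug (a point): Centre of the rear face of the full cassette's blue push lug, where it can be pushed from behind: 119 mm behind cassette_center along its x, 12 mm above its underside. The lug is 14 mm long, 22 mm wide, 24 mm high and ends the cassette.
- cassette: The full cassette as a whole: origin under the centre of its body, x towards the nose, z up.
- spare_center (a point): The empty cassette, same shape and size as the full one but with no vials: centre of its body, half-way up. Leave it alone.
- sampler: Autosampler, fixed to the bench: low grey and ivory deck, 235 mm high tower from x = 185 mm on. Origin on the bench top under the middle of the flap opening; x is the level way in along the lane, z up. The channel is straight, 27 mm wide, under a clear cover; its front is 58 mm high above the lane floor. Other deck parts lie to its right (negative y), with finished red-capped vials: leave them.
- port (a point): Middle of the flap opening at lane floor level (30 mm above the bench), in the plane of the shut flap; axes as sampler. In front (negative x) a flat steel loading sill, 80 mm long and 60 mm wide, continues the lane floor; a flared lead-in, 40 mm high, narrows from 46 mm wide at x = -18 mm to 25 mm at x = 3 mm.
- lane_end (a point): Face of the rubber end stop that halts the cassette's nose, at lane floor level, 134 mm beyond port. On the way a spring follower meets the nose 70 mm beyond port; it pushes back with 2 N there, rising evenly to 6 N at the stop (about 8 N in all with friction), where the force climbs steeply. On release it pushes the cassette back towards the opening.
- flap (a joint): Sprung orange flap, rad: 0 hanging shut, up to 1.5 swung inward. Hinged 44 mm over the lane floor, lower edge at 14 mm when shut, so the tail strip can stay under it. Opens inward only (the wedge needs up to 5 N), rides on the cassette's top with its edge 30 mm inside, and drops only once the body's rear is 31 mm inside (34 mm at the stop); the follower then holds the body's rear against the shut flap.
- beaker_mid (a point): Glass beaker, 60 mm across, 75 mm high: a bystander.
- washbottle_mid (a point): White wash bottle with red cap, 62 mm across, 165 mm high: a bystander.
- flask_mid (a point): Green glass conical flask, 76 mm across, 110 mm high: a bystander.
- jar_mid (a point): White jar with red lid, 60 mm across, 70 mm high: a bystander.
- marker_mid (a point): White and green marker pen lying on the bench, 130 mm long, 12 mm thick: a bystander.

How it is judged (in metres and radians):
On the way:
1. the cassette's nose is through the opening and the cassette holds the flap open (x of cassette_nose in the frame of sampler above 0.02 m and x of cassette_rear in the frame of sampler below 0.02 m and value of joint flap above 0.8 rad and contact force between cassette and sampler above 0.2 N), for 0.2 s.
At the end, for the whole second after the job is handed in: The flap is shut (under 0.1 rad) with the full cassette behind it: the rear of its body 0 to 12 mm inside the flap plane, level on the lane floor (within 4 mm and 0.06 rad), in line with the lane (0.08 rad) and at rest (value of joint flap below 0.1 rad and x of cassette_rear in the frame of sampler between 0 and 0.012 m and horizontal distance between cassette_rear and port below 0.013 m and angle between the x axis of cassette and the x axis of sampler, either way round below 0.08 rad and angle between cassette's own z axis and vertical below 0.06 rad and z of cassette_rear in the frame of sampler between 0.044 and 0.052 m and linear speed of cassette below 0.01 m/s); the robot touches nothing.
It fails at once if the cassette is rammed or forced: more than 45 N between it and the sampler (contact force between cassette and sampler above 45 N).
It fails at once if the full cassette is tipped by more than 0.5 rad (angle between cassette's own z axis and vertical above 0.5 rad).
It fails at once if the empty cassette is moved by more than 25 mm (distance of spare_center from where it was at the start of the episode above 0.025 m).
It fails at once if another thing on the bench is moved by more than 25 mm (distance of any of beaker_mid, washbottle_mid, flask_mid, jar_mid, marker_mid from where it was at the start of the episode above 0.025 m).
It also fails if it takes over 54 s, if anything falls off the work surface, if the arm or the gripper's body presses on something with over 40 N, if the wrist force passes 120 N, or if a joint passes its speed limit or range.

## Working session

There is one attempt and no reset: what is moved stays moved. The work goes in short steps, Python scripts to look and compute and a tool call to move; the robot and the scene stay as the last step left them, time stands still between calls to the robot, and variables do not carry over. Pictures are saved under pics/ and viewed, about 8 in all and at most 12, crops included, and the job is handed in when it is done.

Besides the shell and the picture viewer there is one more tool, called as name(argument=value, ...), one argument or row to a line, values as JSON. send_rows: Moves the arm, as the interface text tells. Scaled input: -1 to 1 covers 1000 mm each way for a shift and 90 degrees each way for a turn. Its arguments: {"type":"object","properties":{"series":{"type":"array"},"force":{"type":"number"}},"required":["series"]}

```bash
mkdir -p pics; ls
python3 - <<'E'
from station import telemetry, optics, env, spotter
import cv2,numpy as np
for c in ("side","top"):
    f=optics.grab_frame(c); cv2.imwrite(f"pics/{c}0.png",f["image"][:,:,::-1]); print(c,f["position"],np.round(f["attitude"],3).tolist(),f["camera_matrix"][0][0])
    for n in ("cassette_center","cassette_nose","cassette_rear","cassette_lug","cassette","spare_center","port","sampler","lane_end"):
        r=spotter.spot_point(n,c); print(n,[(np.round(d["point"],0).tolist(),round(d["p"],2)) for d in r[:2]])
s=telemetry.read_state();print(s)
E
```

```text
pics
side [  482.97387581 -1385.9591218    835.10772491] [[0.997, -0.026, 0.072], [-0.075, -0.529, 0.845], [0.016, -0.848, -0.529]] 507.7324191484856
cassette_center [([473.0, -243.0, 17.0], 0.57), ([474.0, -238.0, -0.0], 0.3)]
cassette_nose []
cassette_rear [([514.0, -267.0, 19.0], 0.72)]
cassette_lug [([575.0, -300.0, 10.0], 0.74)]
cassette [([473.0, -237.0, -2.0], 0.82), ([432.0, -216.0, 11.0], 0.41)]
spare_center [([605.0, -210.0, 22.0], 0.82)]
port [([502.0, 102.0, 31.0], 0.79), ([473.0, -239.0, -1.0], 0.71)]
sampler [([503.0, 103.0, -2.0], 0.92), ([575.0, -298.0, 11.0], 0.73)]
lane_end [([415.0, 205.0, 30.0], 0.65)]
top [ 400.00287634 -166.10719799 1098.37923896] [[0.116, -0.973, 0.199], [-0.993, -0.113, 0.026], [-0.003, -0.201, -0.98]] 418.7004040536747
cassette_center [([473.0, -240.0, 19.0], 0.91), ([602.0, -211.0, 19.0], 0.17)]
cassette_nose [([427.0, -212.0, 7.0], 0.79), ([417.0, 203.0, 28.0], 0.22)]
cassette_rear [([500.0, 102.0, 2.0], 0.69), ([519.0, -266.0, 20.0], 0.56)]
cassette_lug [([572.0, -300.0, 11.0], 0.86), ([499.0, 102.0, -1.0], 0.17)]
cassette [([473.0, -235.0
[... 295 characters left out ...]
7653e-05,
        1.31130108e+00, -1.12191283e-01]), 'dq': array([ 0.00011167, -0.00030016, -0.00013001,  0.00058101, -0.00020316,
       -0.00016475]), 'joint_torque': array([ 4.33129417e-04, -3.96899772e+01, -3.04266071e+01, -2.24910855e-04,
        6.49415888e-04,  4.62891165e-06]), 'eef_pos': array([ 260.47990932, -568.14009946,  231.30813537]), 'tool_rot': array([[ 9.09040892e-01,  4.16706919e-01,  2.49018443e-05],
       [ 4.16706919e-01, -9.09040892e-01,  6.06282983e-06],
       [ 2.51632179e-05,  4.86541057e-06, -1.00000000e+00]]), 'force': array([-0.39777185,  0.81912065, -0.19853226]), 'ft_torque': array([ 0.01782113,  0.01776363, -0.04610871]), 'gripper_width': 0.9985781151140679}
```

View pics/side0.png

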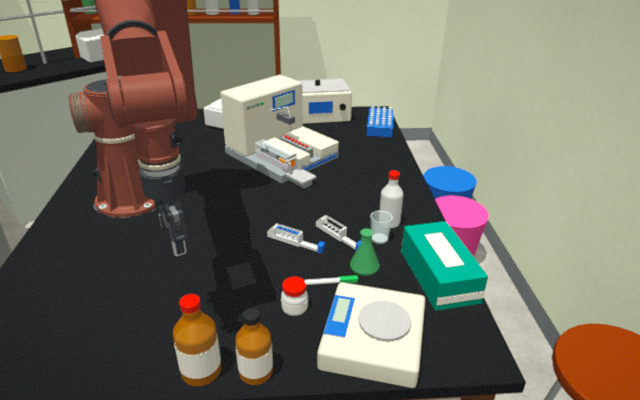

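View pics/top0.png

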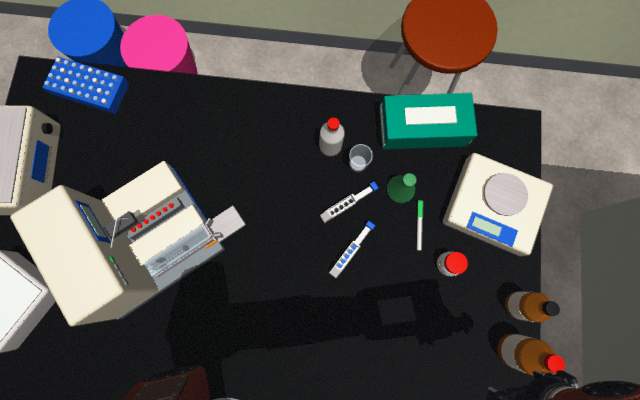

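The side view shows the full cassette at about (295,237), with its lug at (320,247). The empty one is at (335,230), the flask, jar and marker are nearby, and the sampler sill is at (300,178). The top view agrees: full cassette at (345,255), sill at (225,222).

Next I move over the full cassette and turn the tool towards its nose direction.

send_rows(
  series=[
    [50, [0.0377, -0.0219, 0], [0, 0, 0]],
    [50, [0.0377, -0.0219, 0], [0, 0, 0]],
    [50, [0.0377, -0.0219, 0], [0, 0, 0]],
    [50, [0.0377, -0.0219, 0], [0, 0, 0]],
    [50, [0.0377, -0.0219, 0], [0, 0, 0]],
    [50, [0.0377, -0.0219, 0], [0, 0, 0]],
    [50, [0.0377, -0.0219, 0], [0, 0, 0]],
    [50, [0.0377, -0.0219, 0], [0, 0, 0]],
    [50, [0.0377, -0.0219, 0], [0, 0, 0]],
  ],
  force=40,
)

```text
time: 1.9
eef_pos: [492.7, -243.3, 231.9]
tool_rot: [[0.914, 0.406, 0.003], [0.406, -0.914, -0.006], [0.0, 0.007, -1.0]]
force: [1.0, -0.1, 0.3]
gripper_width: 0.588
```

send_rows(
  series=[
    [50, [0, 0, 0], [0, 0, -0.092]],
    [50, [0, 0, 0], [0, 0, -0.092]],
    [50, [0, 0, 0], [0, 0, -0.092]],
    [50, [0, 0, 0], [0, 0, -0.092]],
    [50, [0, 0, 0], [0, 0, -0.092]],
    [50, [0, 0, 0], [0, 0, -0.092]],
    [50, [0, 0, 0], [0, 0, -0.092]],
    [50, [0, 0, 0], [0, 0, -0.092]],
    [50, [0, 0, 0], [0, 0, -0.092]],
    [50, [0, 0, 0], [0, 0, -0.092]],
    [50, [0, 0, 0], [0, 0, -0.092]],
    [50, [0, 0, 0], [0, 0, -0.092]],
  ],
)

```text
time: 3.1
eef_pos: [497.2, -235.5, 233.3]
tool_rot: [[-0.603, 0.798, 0.007], [0.798, 0.603, -0.006], [-0.008, 0.002, -1.0]]
force: [-0.6, -0.2, 0.1]
gripper_width: 0.584
```

send_rows(
  series=[
    [50, [0, 0, 0], [0, 0, -0.092]],
    [50, [0, 0, 0], [0, 0, -0.092]],
    [50, [0, 0, 0], [0, 0, -0.092]],
    [50, [0, 0, 0], [0, 0, 0]],
    [50, [0, 0, 0], [0, 0, 0]],
  ],
)

```text
time: 3.6
eef_pos: [497.2, -235.5, 233.7]
tool_rot: [[-0.889, 0.458, 0.007], [0.458, 0.889, -0.006], [-0.009, -0.002, -1.0]]
force: [0.2, -0.5, 0.3]
gripper_width: 0.59
```

```bash
cat > h.py <<'E'
from station import telemetry, optics, env, spotter
import cv2,numpy as np
def st():
    s=telemetry.read_state(); R=s["tool_rot"]
    print("t",round(s["time"],2),"p",np.round(s["eef_pos"],1),"yaw",round(np.degrees(np.arctan2(R[1,0],R[0,0])),2),"tilt",np.round(R[:2,2],3),"F",np.round(s["force"],1),"w",round(s["gripper_width"]*85.4,1)); return s
def go(s,tgt): print("tool shift to",tgt,np.round(s["tool_rot"].T@(np.array(tgt)-s["eef_pos"]),1))
def snap(c,n):
    f=optics.grab_frame(c); cv2.imwrite(f"pics/{n}.png",f["image"][:,:,::-1]); return f
def ray(f,uv,z):
    d=f["attitude"]@np.linalg.inv(f["camera_matrix"])@np.array([*uv,1.]); p=f["position"]; return p+d*(z-p[2])/d[2]
def proj(f,P):
    q=f["camera_matrix"]@(f["attitude"].T@(np.array(P,float)-f["position"])); return q[:2]/q[2]
def pts(c,names):
    for n in names: print(c,n,[(np.round(d["point"],1).tolist(),round(d["p"],2)) for d in spotter.spot_point(n,c)[:2]])
E
python3 - <<'E'
from h import *
s=st(); f=snap("wrist","w1")
pts("wrist",["cassette_center","cassette_nose","cassette_rear","cassette_lug"])
m=spotter.masks_of("cassette","wrist"); 
for d in m[:2]:
    k=d["mask"].astype(np.uint8); print(d["p"],k.sum(),cv2.minAreaRect(cv2.findNonZero(k)))
E
```

```text
t 3.6 p [ 497.2 -235.5  233.7] yaw 152.72 tilt [ 0.007 -0.006] F [ 0.2 -0.5  0.3] w 50.4
wrist cassette_center [([472.3, -245.6, 18.1], 0.67)]
wrist cassette_nose [([433.6, -211.1, 10.1], 0.85)]
wrist cassette_rear [([513.9, -265.8, 16.6], 0.67)]
wrist cassette_lug [([575.0, -302.4, 12.5], 0.57), ([472.7, -235.9, 3.0], 0.33)]
0.73 1940 ((304.9708251953125, 174.4669189453125), (18.089702606201172, 123.9456558227539), 3.5763344764709473)
0.55 8677 ((581.0, 58.0), (116.0, 116.0), 90.0)
```

View pics/w1.png

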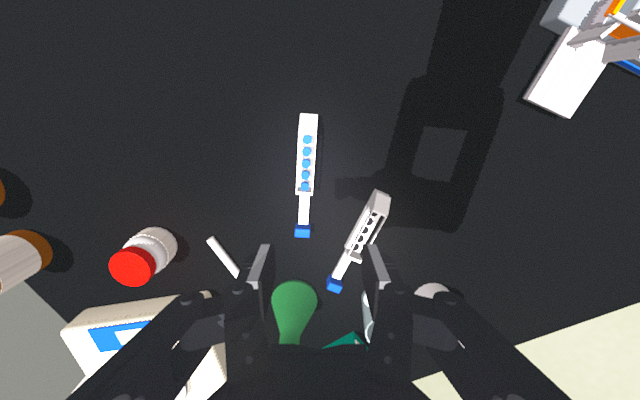

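The wrist view shows the full cassette nearly upright in the picture: nose (309,114), body rear (305,193), lug rear (302,237). The sill is at upper right (565,80). I'll fit the cassette's line from pixels.

```bash
cat >> h.py <<'E'
def edges(img,box):
    g=cv2.cvtColor(img,cv2.COLOR_RGB2GRAY); x0,y0,x1,y1=box
    k=cv2.morphologyEx((g[y0:y1,x0:x1]>90).astype(np.uint8),cv2.MORPH_OPEN,np.ones((3,3)))
    return k
E
python3 - <<'E'
from h import *
s=telemetry.read_state(); f=optics.grab_frame("wrist")
hs=cv2.cvtColor(f["image"],cv2.COLOR_RGB2HSV); print(hs[237-5,302],f["image"][120,309])
k=((hs[...,2]>110)).astype(np.uint8); k[:105]=0;k[245:]=0;k[:,:285]=0;k[:,330:]=0
for r in (116,125,160,185,205,225,233):
    c=np.flatnonzero(k[r]); print(r,c.min(),c.max(),c.mean())
rows=np.flatnonzero(k.any(1)); print(rows.min(),rows.max())
a=ray(f,(309,rows.min()),14); b=ray(f,(302.3,rows.max()),12); print(a,b,np.linalg.norm((a-b)[:2]))
# side centreline at z=36 top
c1=ray(f,(308.7,120),20);c2=ray(f,(304.3,190),36);print(c1,c2)
for q,w in ((a,b),(c1,c2)): print(np.degrees(np.arctan2(*(q-w)[[1,0]])))
E
```

```text
[101 168 255] [255 254 254]
116 299 318 308.5
125 298 317 307.5
160 297 315 306.0
185 295 313 304.0
205 299 309 304.0
225 295 310 302.5
233 294 309 301.5
113 238
[ 430.2860915  -213.90856992   14.        ] [ 581.7460033  -305.06779617   12.        ] 176.77700476477645
[ 437.31214213 -217.8141617    20.        ] [ 511.12634603 -262.61322482   36.        ]
148.95751311700528
148.74574269084948
```

send_rows(
  series=[
    [50, [0, 0, 0], [-0.0013, 0.0057, 0.041]],
    [50, [-0.0015, -0.016, 0], [0, 0, 0]],
    [50, [0, 0, 0.04], [0, 0, 0]],
    [50, [0, 0, 0.04], [0, 0, 0]],
    [50, [0, 0, 0.04], [0, 0, 0]],
    [50, [0, 0, 0.03], [0, 0, 0]],
    [50, [0, 0, 0], [0, 0, 0]],
    [50, [0, 0, 0], [0, 0, 0]],
  ],
)

```text
time: 4.75
eef_pos: [491.0, -259.2, 83.5]
tool_rot: [[-0.86, 0.51, 0.007], [0.51, 0.86, -0.009], [-0.011, -0.004, -1.0]]
force: [-0.4, -0.2, 0.7]
gripper_width: 0.585
```

Run:
```python
from h import *
s=st(); f=snap("wrist","w2"); go(s,(490,-250,8)); R=s["tool_rot"]
ax=np.cross(R[:,2],[0,0,-1]); print("fix rot",np.round(R.T@ax/1.5708,4))
```

```text
t 4.75 p [ 491.  -259.2   83.5] yaw 149.33 tilt [ 0.007 -0.009] F [-0.4 -0.2  0.7] w 50.0
tool shift to (490, -250, 8) [ 6.4  7.7 75.4]
fix rot [-0.0026  0.0067  0.    ]
```

View pics/w2.png

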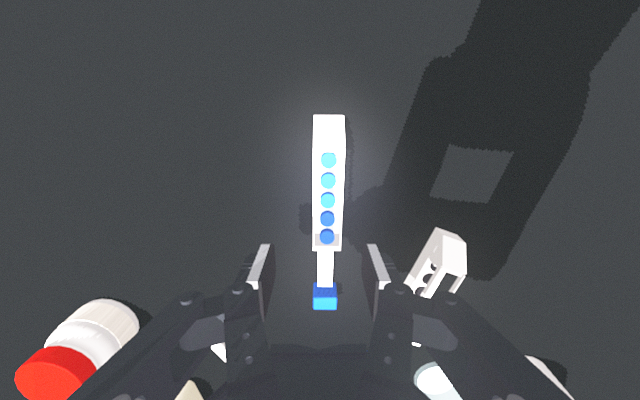

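The cassette is seen straight from above between the open fingers, at (328,200), a few mm right of the finger middle. That agrees with the computed shift of +7.7 mm in tool y. Next: correct, descend and grip.

send_rows(
  series=[
    [50, [0.0064, 0.0077, 0.01], [-0.003, 0.0067, 0]],
    [50, [0, 0, 0.015], [-0.001, 0.004, 0]],
    [50, [0, 0, 0.015], [0, 0, 0]],
    [50, [0, 0, 0], [0, 0, 0]],
  ],
)

```text
time: 5.2
eef_pos: [493.0, -251.2, 46.4]
tool_rot: [[-0.861, 0.509, 0.004], [0.509, 0.861, 0.0], [-0.003, 0.002, -1.0]]
force: [0.4, -0.2, -0.1]
gripper_width: 0.583
```

Run:
```python
from h import *
s=st(); go(s,(490,-250,8)); R=s["tool_rot"]
ax=np.cross(R[:,2],[0,0,-1]); print("fix rot",np.round(R.T@ax/1.5708,4))
```

```text
t 5.2 p [ 493.  -251.2   46.4] yaw 149.38 tilt [0.004 0.   ] F [ 0.4 -0.2 -0.1] w 49.8
tool shift to (490, -250, 8) [ 3.3 -0.6 38.4]
fix rot [0.0013 0.0019 0.    ]
```

send_rows(
  series=[
    [50, [0.0033, 0, 0.014], [0.0013, 0.003, 0.002]],
    [50, [0, 0, 0.012], [0, 0.001, 0]],
    [50, [0, 0, 0.01], [0, 0.001, 0]],
    [50, [0, 0, 0.003], [0, 0, 0]],
    [50, [0, 0, 0], [0, 0, 0]],
  ],
)

```text
time: 5.7
eef_pos: [489.8, -249.0, 3.1]
tool_rot: [[-0.859, 0.512, -0.006], [0.512, 0.859, 0.003], [0.007, -0.0, -1.0]]
force: [0.1, 0.2, 0.3]
gripper_width: 0.588
```

send_rows(
  series=[
    [10, [0, 0, 0], [0, 0, 0]],
    [10, [0, 0, 0], [0, 0, 0]],
    [10, [0, 0, 0], [0, 0, 0]],
    [10, [0, 0, 0], [0, 0, 0]],
    [10, [0, 0, 0], [0, 0, 0]],
    [10, [0, 0, 0], [0, 0, 0]],
    [10, [0, 0, 0], [0, 0, 0]],
    [10, [0, 0, 0], [0, 0, 0]],
  ],
  force=50,
)

```text
time: 6.5
eef_pos: [490.4, -249.5, 4.1]
tool_rot: [[-0.859, 0.512, -0.004], [0.512, 0.859, 0.002], [0.005, -0.0, -1.0]]
force: [0.3, -0.1, -0.9]
gripper_width: 0.252
```

Run:
```python
from h import *
s=st(); go(s,(490,-250,8)); f=optics.grab_frame("top"); pts("top",["port","lane_end","cassette_center"]);pts("side",["flap"])
```

```text
t 6.5 p [ 490.4 -249.5    4.1] yaw 149.22 tilt [-0.004  0.002] F [ 0.3 -0.1 -0.9] w 21.5
tool shift to (490, -250, 8) [ 0.1 -0.6 -3.9]
top port [([507.3, 98.9, 30.0], 0.82)]
top lane_end [([417.9, 200.0, 30.2], 0.91)]
top cassette_center []Traceback (most recent call last):
  File "<stdin>", line 2, in <module>
  File "h.py", line 14, in pts
    for n in names: print(c,n,[(np.round(d["point"],1).tolist(),round(d["p"],2)) for d in spotter.spot_point(n,c)[:2]])
                                                                                          ~~~~~~~~~~~~~~~~~~^^^^^
ValueError: it knows: beaker_mid, cassette, cassette_center, cassette_lug, cassette_nose, cassette_rear, flask_mid, jar_mid, lane_end, marker_mid, port, sampler, spare_center, washbottle_mid
```

Gripped at 21.5 mm, the cassette width, with TCP 4.1 mm above the bench. On the sill TCP z should therefore be about 34. Lift and carry.

send_rows(
  series=[
    [10, [0, 0, -0.01], [0, 0, 0]],
    [10, [0, 0, -0.02], [0, 0, 0]],
    [10, [0, 0, -0.03], [0, 0, 0]],
    [10, [0, 0, -0.03], [0, 0, 0]],
    [10, [0, 0, -0.03], [0, 0, 0]],
    [10, [0, 0, -0.02], [0, 0, 0]],
    [10, [0, 0, -0.01], [0, 0, 0]],
  ],
)

```text
time: 7.4
eef_pos: [489.3, -248.7, 160.7]
tool_rot: [[-0.859, 0.512, -0.008], [0.512, 0.859, 0.005], [0.01, -0.0, -1.0]]
force: [0.3, -0.5, -0.7]
gripper_width: 0.252
```

send_rows(
  series=[
    [10, [0.004, 0.02, 0], [0, 0, 0]],
    [10, [0.0056, 0.03, 0], [0, 0, 0]],
    [10, [0.0056, 0.03, 0], [0, 0, 0]],
    [10, [0.0056, 0.03, 0], [0, 0, 0]],
    [10, [0.0056, 0.03, 0], [0, 0, 0]],
    [10, [0.0056, 0.03, 0], [0, 0, 0]],
    [10, [0.0056, 0.03, 0], [0, 0, 0]],
    [10, [0.0056, 0.03, 0], [0, 0, 0]],
    [10, [0.0056, 0.03, 0], [0, 0, 0]],
    [10, [0.003, 0.01, 0], [0, 0, 0]],
  ],
)

```text
time: 8.4
eef_pos: [585.6, 16.4, 163.0]
tool_rot: [[-0.856, 0.517, -0.006], [0.517, 0.856, 0.001], [0.006, -0.003, -1.0]]
force: [0.4, -0.3, -1.3]
gripper_width: 0.249
```

send_rows(
  series=[
    [10, [0, 0, 0], [0, 0, 0.05]],
    [10, [0, 0, 0], [0, 0, 0.05]],
    [10, [0, 0, 0], [0, 0, 0.05]],
    [10, [0, 0, 0], [0, 0, 0.05]],
    [10, [0, 0, 0], [0, 0, 0]],
    [10, [0, 0, 0], [0, 0, 0]],
  ],
)

```text
time: 9.0
eef_pos: [582.4, 16.8, 160.3]
tool_rot: [[-0.649, 0.76, -0.014], [0.76, 0.649, -0.001], [0.008, -0.011, -1.0]]
force: [0.0, -0.0, -1.0]
gripper_width: 0.248
```

Run:
```python
from h import *
s=st(); f=snap("wrist","w3"); pts("wrist",["port","lane_end","sampler","cassette_nose","cassette_center"])
snap("side","s3");pts("side",["port","cassette_lug","cassette_nose"])
R=s["tool_rot"];ax=np.cross(R[:,2],[0,0,-1]); print("fix rot",np.round(R.T@ax/1.5708,4))
P=np.array([505,100,30.]);u=np.array([-.659,.752,0]);v=np.array([-.752,-.659,0])
for a in (-80,-18,0): print(a,[np.round(proj(f,P+a*u+b*v)).tolist() for b in (-30,0,30)])
```

```text
t 9.0 p [582.4  16.8 160.3] yaw 130.49 tilt [-0.014 -0.001] F [ 0. -0. -1.] w 21.2
wrist port [([504.0, 100.3, 27.6], 0.89), ([598.3, -4.8, 172.6], 0.53)]
wrist lane_end []
wrist sampler [([502.8, 105.4, -0.2], 0.56)]
wrist cassette_nose [([539.8, 69.2, 165.8], 0.97)]
wrist cassette_center [([570.6, 26.5, 175.9], 0.91)]
side port [([502.2, 100.7, 30.9], 0.65)]
side cassette_lug [([648.6, -60.0, 168.7], 0.86)]
side cassette_nose [([538.8, 71.5, 167.6], 0.81)]
fix rot [-0.0071 -0.0054  0.    ]
-80 [[345.0, 157.0], [315.0, 158.0], [285.0, 158.0]]
-18 [[347.0, 90.0], [314.0, 91.0], [282.0, 91.0]]
0 [[347.0, 69.0], [314.0, 70.0], [281.0, 70.0]]
```

View pics/w3.png

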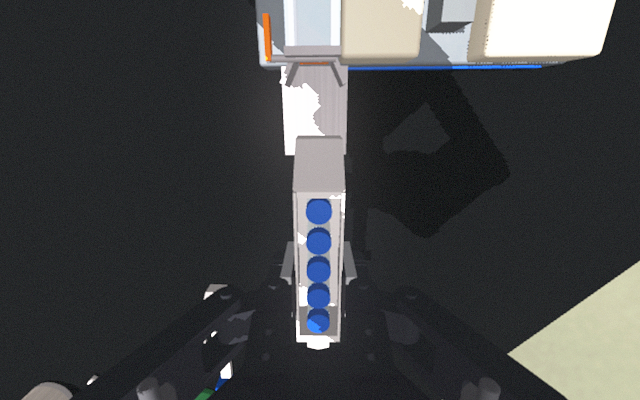

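The wrist view shows the cassette held straight, with its nose at (320,138). The sill runs from its front edge (285–347, row 155) up to the flared lead-in at (315,72). My predicted lane points land on it within about 1–3 px. I'll refine the lane centreline from the sill edges.

Run:
```python
from h import *
f=optics.grab_frame("wrist"); g=cv2.cvtColor(f["image"],cv2.COLOR_RGB2GRAY).astype(float)
C=[]
for r in range(98,134,5):
    d=np.diff(cv2.GaussianBlur(g[r:r+1],(3,1),0)[0]); L=270+np.argmax(d[270:300]); Rr=335+np.argmin(d[335:362]); 
    a,b=ray(f,(L+.5,r),30),ray(f,(Rr+.5,r),30); C.append((a+b)/2); print(r,L,Rr,np.round((a+b)/2,1)[:2],round(np.linalg.norm(a-b),1))
C=np.array(C); v=cv2.fitLine(C[:,:2].astype(np.float32),cv2.DIST_HUBER,0,.01,.01).ravel(); print(v,np.degrees(np.arctan2(v[1],v[0])))
u=np.array([-.659,.752]); n=np.array([-.752,-.659]); print("lateral vs nominal",np.round((C[:,:2]-[505,100])@n,1), "front edge",ray(f,(315,155),30)[:2],(ray(f,(315,155),30)[:2]-[505,100])@u)
```

```text
98 280 346 [521.   81.8] 61.6
103 281 345 [523.8  78.4] 60.1
108 281 345 [526.7  75. ] 60.4
113 281 345 [529.6  71.6] 60.7
118 281 345 [532.6  68.1] 61.1
123 282 345 [535.9  64.9] 60.4
128 282 345 [538.9  61.3] 60.8
133 282 345 [541.9  57.7] 61.1
[  0.6585798   -0.75251085 531.307       69.85448   ] -48.808346
lateral vs nominal [-0.   0.   0.1  0.2  0.3 -0.1  0.   0.1] front edge [556.52855855  41.99654727] -77.57591653508615
```

send_rows(
  series=[
    [10, [0, 0, 0], [-0.009, -0.007, -0.008]],
    [10, [0, 0, 0.02], [0, 0, 0]],
    [10, [0, 0, 0.03], [0, 0, 0]],
    [10, [0, 0, 0.03], [0, 0, 0]],
    [10, [0, 0, 0.01], [0, 0, 0]],
    [10, [0, 0, 0], [0, 0, 0]],
    [10, [0, 0, 0], [0, 0, 0]],
  ],
)

```text
time: 10.25
eef_pos: [586.3, 17.2, 71.7]
tool_rot: [[-0.661, 0.75, 0.015], [0.75, 0.661, -0.0], [-0.01, 0.011, -1.0]]
force: [0.8, -0.8, -1.4]
gripper_width: 0.249
```

```bash
cat >> h.py <<'E'
U=np.array([-.6587,.7524,0]);N=np.array([-.7524,-.6587,0]);PORT=np.array([504,101,0.])
def lane(a,z,yaw=131.2):
    s=st(); R=s["tool_rot"]; d=s["eef_pos"]-PORT; print("lane x,y",round(d@U,1),round(d@N,1)); go(s,PORT+a*U+[0,0,z])
    ax=np.cross(R[:,2],[0,0,-1]); y=np.degrees(np.arctan2(R[1,0],R[0,0])); w=R.T@ax/1.5708; w[2]=(y-yaw)/90; print("fix rot",np.round(w,4)," F lane",np.round([s["force"]@U,s["force"]@N,s["force"][2]],1)); return s
E
python3 -c "
from h import *
lane(-100,36)"
```

```text
t 10.25 p [586.3  17.2  71.7] yaw 131.39 tilt [ 0.015 -0.   ] F [ 0.8 -0.8 -1.4] w 21.2
lane x,y -117.3 -6.7
tool shift to [569.87  25.76  36.  ] [17.7 -7.  35.4]
fix rot [0.0072 0.0065 0.0021]  F lane [-1.1 -0.1 -1.4]
```

send_rows(
  series=[
    [10, [0.006, -0.007, 0.005], [0.006, 0.005, 0.002]],
    [10, [0.006, 0, 0.01], [0, 0, 0]],
    [10, [0.005, 0, 0.008], [0, 0, 0]],
    [10, [0, 0, 0.005], [0, 0, 0]],
    [10, [0, 0, 0], [0, 0, 0]],
    [10, [0, 0, 0], [0, 0, 0]],
  ],
)

```text
time: 10.85
eef_pos: [571.7, 26.1, 45.7]
tool_rot: [[-0.659, 0.752, 0.01], [0.752, 0.659, -0.001], [-0.007, 0.007, -1.0]]
force: [0.3, 0.3, -1.2]
gripper_width: 0.256
```

```bash
python3 -c "
from h import *
lane(-100,36)"
```

```text
t 10.85 p [571.7  26.1  45.7] yaw 131.24 tilt [ 0.01  -0.001] F [ 0.3  0.3 -1.2] w 21.9
lane x,y -101.0 -1.6
tool shift to [569.87  25.76  36.  ] [ 1.  -1.7  9.7]
fix rot [0.0042 0.0046 0.0005]  F lane [ 0.1 -0.4 -1.2]
```

send_rows(
  series=[
    [10, [0.001, -0.0017, 0.005], [0.004, 0.004, 0]],
    [10, [0, 0, 0.004], [0.002, 0.002, 0]],
    [10, [0, 0, 0], [0, 0, 0]],
    [10, [0, 0, 0], [0, 0, 0]],
  ],
)

```text
time: 11.25
eef_pos: [570.6, 25.4, 36.4]
tool_rot: [[-0.659, 0.752, -0.003], [0.752, 0.659, -0.0], [0.002, -0.003, -1.0]]
force: [0.6, -0.2, -1.5]
gripper_width: 0.248
```

```bash
python3 -c "
from h import *
lane(-100,35); snap('wrist','w4'); lane(-32,34)"
```

```text
t 11.25 p [570.6  25.4  36.4] yaw 131.23 tilt [-0.003 -0.   ] F [ 0.6 -0.2 -1.5] w 21.2
lane x,y -100.7 -0.4
tool shift to [569.87  25.76  35.  ] [ 0.7 -0.4  1.4]
fix rot [-0.0018 -0.0013  0.0003]  F lane [-0.6 -0.3 -1.5]
t 11.3 p [570.6  25.5  36.3] yaw 131.23 tilt [-0.003 -0.   ] F [ 0.2  0.5 -1.9] w 21.1
lane x,y -100.7 -0.3
tool shift to [525.0784  76.9232  34.    ] [68.7 -0.3  2.5]
fix rot [-0.0018 -0.0013  0.0003]  F lane [ 0.3 -0.5 -1.9]
```

View pics/w4.png

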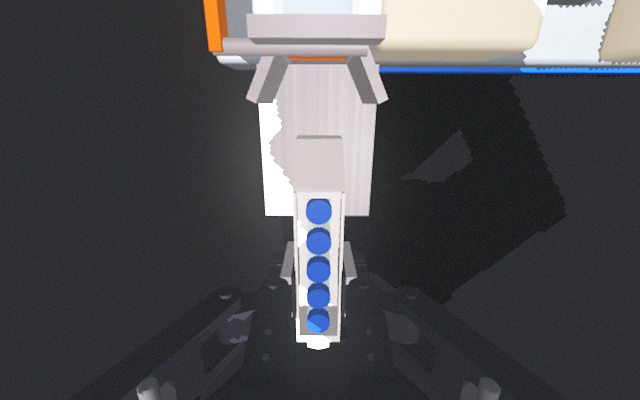

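The cassette lies over the sill, its nose at (319,136) centred between the flares, whose centre is near column 317. Advance slowly.

send_rows(
  series=[
    [10, [0.004, -0.0004, 0.001], [0, 0, 0]],
    [10, [0.006, 0, 0.0005], [0, 0, 0]],
    [10, [0.006, 0, 0], [0, 0, 0]],
    [10, [0.006, 0, 0], [0, 0, 0]],
    [10, [0, 0, 0], [0, 0, 0]],
  ],
)

```text
time: 11.8
eef_pos: [554.4, 43.3, 35.1]
tool_rot: [[-0.659, 0.752, -0.003], [0.752, 0.659, -0.0], [0.002, -0.003, -1.0]]
force: [0.6, -0.3, -2.2]
gripper_width: 0.251
```

```bash
python3 -c "
from h import *
lane(-32,35)"
```

```text
t 11.8 p [554.4  43.3  35.1] yaw 131.22 tilt [-0.003 -0.   ] F [ 0.6 -0.3 -2.2] w 21.4
lane x,y -76.6 0.1
tool shift to [525.0784  76.9232  35.    ] [44.6  0.1  0.2]
fix rot [-0.0016 -0.0014  0.0002]  F lane [-0.6 -0.3 -2.2]
```

send_rows(
  series=[
    [10, [0.006, 0, 0], [0, 0, 0]],
    [10, [0.006, 0, 0], [0, 0, 0]],
    [10, [0.006, 0, 0], [0, 0, 0]],
    [10, [0.006, 0, 0], [0, 0, 0]],
    [10, [0, 0, 0], [0, 0, 0]],
  ],
)

```text
time: 12.3
eef_pos: [538.5, 62.5, 36.0]
tool_rot: [[-0.66, 0.752, 0.0], [0.752, 0.66, -0.001], [-0.001, -0.001, -1.0]]
force: [-0.0, -0.2, -3.3]
gripper_width: 0.25
```

```bash
python3 -c "
from h import *
lane(-32,35)"
```

```text
t 12.3 p [538.5  62.5  36. ] yaw 131.28 tilt [ 0.    -0.001] F [-0.  -0.2 -3.3] w 21.4
lane x,y -51.7 -0.6
tool shift to [525.0784  76.9232  35.    ] [19.7 -0.6  1. ]
fix rot [-0.0005  0.0008  0.0008]  F lane [-0.1  0.1 -3.3]
```

send_rows(
  series=[
    [10, [0.005, -0.0006, 0.001], [0, 0, 0]],
    [10, [0.005, 0, 0.0005], [0, 0, 0]],
    [10, [0.005, 0, 0], [0, 0, 0]],
    [10, [0.003, 0, 0], [0, 0, 0]],
    [10, [0, 0, 0], [0, 0, 0]],
  ],
)

```text
time: 12.8
eef_pos: [526.9, 75.5, 34.5]
tool_rot: [[-0.66, 0.751, 0.004], [0.751, 0.66, -0.004], [-0.006, 0.001, -1.0]]
force: [2.6, -0.3, -3.6]
gripper_width: 0.249
```

```bash
python3 -c "
from h import *
lane(-32,35);snap('wrist','w5')"
```

```text
t 12.8 p [526.9  75.5  34.5] yaw 131.3 tilt [ 0.004 -0.004] F [ 2.6 -0.3 -3.6] w 21.2
lane x,y -34.2 -0.5
tool shift to [525.0784  76.9232  35.    ] [ 2.2 -0.5 -0.5]
fix rot [0.0006 0.0036 0.0011]  F lane [-1.9 -1.7 -3.6]
```

View pics/w5.png

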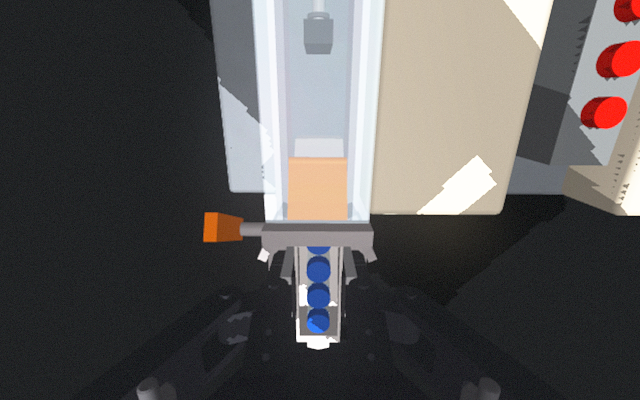

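The nose has passed under the orange flap and shows at (320,148). The cassette is straight in the channel and the fingers are still short of the flare tips. Release, lift, and move back behind the lug.

send_rows(
  series=[
    [36, [0, 0, 0], [0, 0, 0]],
    [36, [0, 0, 0], [0, 0, 0]],
    [36, [0, 0, 0], [0, 0, 0]],
    [36, [0, 0, -0.01], [0, 0, 0]],
    [36, [0, 0, -0.02], [0, 0, 0]],
    [36, [0, 0, -0.03], [0, 0, 0]],
    [36, [-0.03, 0, -0.02], [0, 0, 0]],
    [0, [-0.04, 0, 0], [0, 0, 0]],
    [0, [-0.04, 0, 0], [0, 0, 0]],
    [0, [-0.02, 0, 0], [0, 0, 0]],
    [0, [0, 0, 0], [0, 0, 0]],
    [0, [0, 0, 0], [0, 0, 0]],
  ],
)

```text
time: 14.05
eef_pos: [614.7, -23.1, 125.0]
tool_rot: [[-0.66, 0.751, 0.004], [0.751, 0.66, -0.0], [-0.003, 0.003, -1.0]]
force: [-0.7, 0.7, 0.0]
gripper_width: 0.001
```

```bash
python3 -c "
from h import *
lane(-165,38);f=snap('wrist','w6');snap('side','s6');pts('side',['cassette_lug','cassette_rear']);pts('wrist',['cassette_lug','cassette_rear'])
a=PORT-133*U+[0,0,54];print(proj(f,a))"
```

```text
t 14.05 p [614.7 -23.1 125. ] yaw 131.33 tilt [ 0.004 -0.   ] F [-0.7  0.7  0. ] w 0.1
lane x,y -166.3 -1.5
tool shift to [612.6855 -23.146   38.    ] [ 1.5 -1.8 86.9]
fix rot [0.0019 0.0018 0.0014]  F lane [1. 0. 0.]
side cassette_lug [([593.4, -1.5, 37.2], 0.55), ([579.6, -426.7, 8.4], 0.29)]
side cassette_rear [([548.3, 49.9, 48.7], 0.83)]
wrist cassette_lug [([594.1, 0.8, 42.3], 0.85)]
wrist cassette_rear [([547.7, 50.1, 42.7], 0.68)]
[315.4327753  170.65652016]
```

View pics/w6.png

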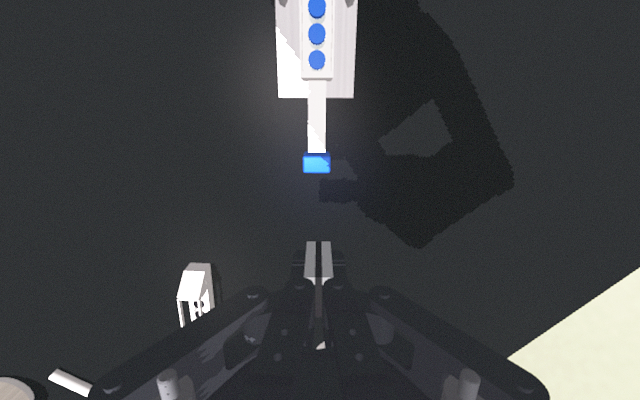

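The lug's rear edge is at (316,172), where I predicted it (lane x about -134). It is aligned and resting flat. Descend behind it.

send_rows(
  series=[
    [0, [0, -0.0018, 0.02], [0.001, 0.001, 0.001]],
    [0, [0, 0, 0.03], [0, 0, 0]],
    [0, [0, 0, 0.025], [0, 0, 0]],
    [0, [0, 0, 0.009], [0, 0, 0]],
    [0, [0, 0, 0], [0, 0, 0]],
    [0, [0, 0, 0], [0, 0, 0]],
  ],
)

```text
time: 14.95
eef_pos: [612.5, -20.1, 39.8]
tool_rot: [[-0.664, 0.748, 0.003], [0.748, 0.664, -0.0], [-0.002, 0.002, -1.0]]
force: [0.2, 0.5, -0.2]
gripper_width: -0.003
```

```bash
python3 -c "
from h import *
lane(-46,38)"
```

```text
t 14.95 p [612.5 -20.1  39.8] yaw 131.61 tilt [ 0.003 -0.   ] F [ 0.2  0.5 -0.2] w -0.2
lane x,y -162.5 -1.9
tool shift to [534.3002  66.3896  38.    ] [116.5  -1.    1.5]
fix rot [0.0014 0.0014 0.0045]  F lane [ 0.2 -0.4 -0.2]
```

send_rows(
  series=[
    [0, [0.006, -0.0015, 0.001], [0, 0, 0.0045]],
    [0, [0.006, 0, 0], [0, 0, 0]],
    [0, [0.006, 0, 0], [0, 0, 0]],
    [0, [0.006, 0, 0], [0, 0, 0]],
    [0, [0.006, 0, 0], [0, 0, 0]],
    [0, [0.006, 0, 0], [0, 0, 0]],
  ],
)

```text
time: 15.55
eef_pos: [592.9, 5.5, 45.3]
tool_rot: [[-0.659, 0.752, 0.02], [0.752, 0.659, -0.005], [-0.017, 0.012, -1.0]]
force: [2.4, -1.9, -1.1]
gripper_width: -0.005
```

```bash
python3 -c "
from h import *
lane(-46,38)"
```

```text
t 15.55 p [592.9   5.5  45.3] yaw 131.2 tilt [ 0.02  -0.005] F [ 2.4 -1.9 -1.1] w -0.5
lane x,y -130.4 -4.0
tool shift to [534.3002  66.3896  38.    ] [84.5 -4.1  5.8]
fix rot [ 0.0074  0.0108 -0.    ]  F lane [-3.  -0.6 -1.1]
```

send_rows(
  series=[
    [0, [0.006, 0, 0], [0, 0, 0]],
    [0, [0.006, 0, 0], [0, 0, 0]],
    [0, [0.006, 0, 0], [0, 0, 0]],
    [0, [0.006, 0, 0], [0, 0, 0]],
  ],
)

```text
time: 15.95
eef_pos: [575.8, 24.9, 45.0]
tool_rot: [[-0.659, 0.752, 0.021], [0.752, 0.659, -0.006], [-0.018, 0.012, -1.0]]
force: [3.2, -3.3, -1.0]
gripper_width: 0.001
```

```bash
python3 -c "
from h import *
lane(-46,38)"
```

```text
t 15.95 p [575.8  24.9  45. ] yaw 131.22 tilt [ 0.021 -0.006] F [ 3.2 -3.3 -1. ] w 0.1
lane x,y -104.6 -3.9
tool shift to [534.3002  66.3896  38.    ] [58.7 -4.   5.9]
fix rot [0.0074 0.0114 0.0002]  F lane [-4.6 -0.3 -1. ]
```

send_rows(
  series=[
    [0, [0.004, -0.0015, 0.002], [0.003, 0.005, 0]],
    [0, [0.005, -0.001, 0.002], [0.002, 0.003, 0]],
    [0, [0.005, -0.001, 0.001], [0, 0, 0]],
    [0, [0.005, -0.0005, 0.001], [0, 0, 0]],
    [0, [0.005, 0, 0], [0, 0, 0]],
  ],
)

```text
time: 16.45
eef_pos: [565.2, 36.9, 42.9]
tool_rot: [[-0.66, 0.751, 0.025], [0.751, 0.661, -0.01], [-0.024, 0.013, -1.0]]
force: [3.8, -4.0, -0.7]
gripper_width: -0.0
```

```bash
python3 -c "
from h import *
lane(-46,38)"
```

```text
t 16.45 p [565.2  36.9  42.9] yaw 131.33 tilt [ 0.025 -0.01 ] F [ 3.8 -4.  -0.7] w -0.0
lane x,y -88.6 -3.8
tool shift to [534.3002  66.3896  38.    ] [42.7 -3.8  3.9]
fix rot [0.0081 0.0152 0.0015]  F lane [-5.5 -0.2 -0.7]
```

send_rows(
  series=[
    [0, [0.005, -0.002, 0.002], [0.004, 0.008, 0]],
    [0, [0.006, -0.002, 0.002], [0.003, 0.006, 0]],
    [0, [0.006, -0.001, 0.001], [0, 0.004, 0]],
    [0, [0.006, -0.001, 0.001], [0, 0.002, 0]],
    [0, [0.006, 0, 0], [0, 0, 0]],
  ],
)

```text
time: 16.95
eef_pos: [554.0, 49.3, 42.9]
tool_rot: [[-0.661, 0.75, 0.023], [0.75, 0.662, -0.003], [-0.017, 0.015, -1.0]]
force: [5.0, -4.4, 0.0]
gripper_width: -0.001
```

```bash
python3 -c "
from h import *
lane(-46,38)"
```

```text
t 16.95 p [554.   49.3  42.9] yaw 131.41 tilt [ 0.023 -0.003] F [ 5.  -4.4  0. ] w -0.1
lane x,y -71.9 -3.6
tool shift to [534.3002  66.3896  38.    ] [26.  -3.6  4.4]
fix rot [0.0097 0.0109 0.0023]  F lane [-6.6 -0.8  0. ]
```

send_rows(
  series=[
    [0, [0.006, -0.002, 0.002], [0.004, 0.008, 0.001]],
    [0, [0.006, -0.002, 0.002], [0.003, 0.006, 0]],
    [0, [0.006, -0.001, 0.001], [0, 0.004, 0]],
    [0, [0.005, -0.001, 0.001], [0, 0.002, 0]],
  ],
)

```text
time: 17.35
eef_pos: [546.1, 57.7, 42.4]
tool_rot: [[-0.662, 0.749, 0.019], [0.75, 0.662, 0.004], [-0.009, 0.017, -1.0]]
force: [6.0, -5.1, -0.6]
gripper_width: -0.001
```

```bash
python3 -c "
from h import *
lane(-46,38);snap('wrist','w7')"
```

```text
t 17.35 p [546.1  57.7  42.4] yaw 131.45 tilt [0.019 0.004] F [ 6.  -5.1 -0.6] w -0.1
lane x,y -60.3 -3.1
tool shift to [534.3002  66.3896  38.    ] [14.4 -3.1  4.2]
fix rot [0.0108 0.0058 0.0027]  F lane [-7.8 -1.1 -0.6]
```

View pics/w7.png

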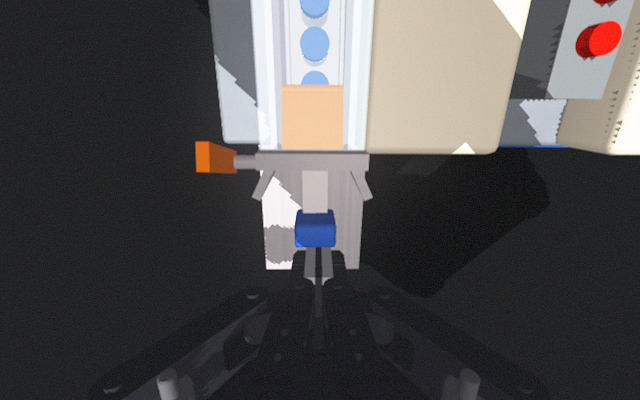

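The view shows the cassette straight in the channel, the orange flap still riding on its top at (313,115), and the lug at (315,230). About 12–14 mm remain, so I'll use small steps.

send_rows(
  series=[
    [0, [0.005, -0.001, 0.001], [0.002, 0.003, 0]],
    [0, [0.005, -0.001, 0.001], [0.001, 0.002, 0]],
  ],
)

```text
time: 17.6
eef_pos: [542.5, 61.6, 42.2]
tool_rot: [[-0.662, 0.749, 0.02], [0.749, 0.663, 0.003], [-0.011, 0.017, -1.0]]
force: [5.5, -5.8, -0.9]
gripper_width: -0.0
```

```bash
python3 -c "
from h import *
lane(-46,38)"
```

```text
t 17.6 p [542.5  61.6  42.2] yaw 131.49 tilt [0.02  0.003] F [ 5.5 -5.8 -0.9] w -0.0
lane x,y -55.0 -3.0
tool shift to [534.3002  66.3896  38.    ] [ 9.1 -3.   4.1]
fix rot [0.0108 0.0072 0.0032]  F lane [-8.  -0.3 -0.9]
```

send_rows(
  series=[
    [0, [0.005, -0.001, 0.001], [0.002, 0.003, 0]],
    [0, [0.005, -0.001, 0.001], [0.001, 0.002, 0]],
  ],
)

```text
time: 17.8
eef_pos: [539.6, 65.2, 42.3]
tool_rot: [[-0.663, 0.748, 0.023], [0.748, 0.663, 0.001], [-0.014, 0.018, -1.0]]
force: [5.4, -6.3, -0.7]
gripper_width: 0.001
```

```bash
cat >> h.py <<'E'
def flap():
    f=optics.grab_frame("wrist"); h=cv2.cvtColor(f["image"],cv2.COLOR_RGB2HSV); k=((h[...,0]<20)&(h[...,1]>60)&(h[...,2]>150)).astype(np.uint8); k[:,:258]=0;k[:,380:]=0;k[200:]=0
    ys,xs=np.nonzero(k); print("orange px",len(ys),ys.min() if len(ys) else None,ys.max() if len(ys) else None); cv2.imwrite("pics/last.png",f["image"][:,:,::-1])
E
python3 -c "
from h import *
lane(-46,38);flap()"
```

```text
t 17.8 p [539.6  65.2  42.3] yaw 131.54 tilt [0.023 0.001] F [ 5.4 -6.3 -0.7] w 0.1
lane x,y -50.4 -3.2
tool shift to [534.3002  66.3896  38.    ] [ 4.5 -3.3  4.2]
fix rot [0.0112 0.0091 0.0038]  F lane [-8.4  0.1 -0.7]
orange px 3709 112 174
```

send_rows(
  series=[
    [0, [0.0045, -0.001, 0.001], [0.001, 0.003, 0]],
  ],
)

```text
time: 17.95
eef_pos: [537.9, 67.1, 42.3]
tool_rot: [[-0.663, 0.748, 0.023], [0.748, 0.663, 0.002], [-0.014, 0.018, -1.0]]
force: [3.5, -4.8, -1.4]
gripper_width: -0.0
```

```bash
python3 -c "
from h import *
lane(-46,38);flap()"
```

```text
t 17.95 p [537.9  67.1  42.3] yaw 131.55 tilt [0.023 0.002] F [ 3.5 -4.8 -1.4] w -0.0
lane x,y -47.8 -3.2
tool shift to [534.3002  66.3896  38.    ] [ 1.9 -3.2  4.2]
fix rot [0.0116 0.0087 0.0039]  F lane [-6.   0.5 -1.4]
orange px 1012 161 180
```

send_rows(
  series=[
    [0, [0.0045, -0.001, 0.001], [0.001, 0.003, 0]],
  ],
)

```text
time: 18.1
eef_pos: [536.2, 69.1, 42.3]
tool_rot: [[-0.663, 0.748, 0.023], [0.748, 0.664, 0.003], [-0.013, 0.019, -1.0]]
force: [4.8, -5.3, 0.8]
gripper_width: 0.001
```

```bash
python3 -c "
from h import *
lane(-46,38);flap()"
```

```text
t 18.1 p [536.2  69.1  42.3] yaw 131.57 tilt [0.023 0.003] F [ 4.8 -5.3  0.8] w 0.1
lane x,y -45.2 -3.2
tool shift to [534.3002  66.3896  38.    ] [-0.7 -3.3  4.2]
fix rot [0.0122 0.0083 0.0041]  F lane [-7.2 -0.2  0.8]
orange px 644 173 186
```

The orange area collapsed from 3709 to 1012 px between those steps, so the flap has dropped. The push force never passed about 8.4 N. Back off gently.

send_rows(
  series=[
    [0, [-0.003, 0, 0], [0, 0, 0]],
    [0, [-0.004, 0, 0], [0, 0, 0]],
    [0, [-0.006, 0, 0], [0, 0, 0]],
    [0, [-0.008, 0, 0], [0, 0, 0]],
    [0, [-0.012, 0, 0], [0, 0, 0]],
    [0, [-0.02, 0, 0], [0, 0, 0]],
    [0, [-0.02, 0, -0.01], [0, 0, 0]],
    [0, [-0.01, 0, -0.03], [0, 0, 0]],
    [0, [0, 0, -0.03], [0, 0, 0]],
    [0, [0, 0, -0.02], [0, 0, 0]],
    [0, [0, 0, 0], [0, 0, 0]],
    [0, [0, 0, 0], [0, 0, 0]],
  ],
)

```text
time: 19.35
eef_pos: [588.5, 1.0, 129.7]
tool_rot: [[-0.66, 0.752, 0.0], [0.751, 0.66, 0.013], [0.01, 0.009, -1.0]]
force: [-0.6, -0.1, -0.2]
gripper_width: 0.002
```

```bash
python3 -c "
from h import *
s=lane(-120,120);f=snap('wrist','w8')
pts('wrist',['cassette_rear','cassette_lug']);optics.grab_frame('top');optics.grab_frame('side')
pts('top',['cassette_rear','cassette_lug','spare_center','flask_mid','jar_mid']);pts('side',['cassette_rear','cassette_lug'])
print('expected lug rear-top px for rear at 0/3/12:',[np.round(proj(f,PORT+(a-69)*U+[0,0,54]),0).tolist() for a in (0,3,12,34)])
c=f['image'][:,160:480,::-1];cv2.imwrite('pics/w8c.png',cv2.resize(c,None,fx=1.5,fy=1.5))"
```

```text
t 19.35 p [588.5   1.  129.7] yaw 131.28 tilt [0.    0.013] F [-0.6 -0.1 -0.2] w 0.2
lane x,y -130.9 2.3
tool shift to [583.044  10.712 120.   ] [10.8  2.2  9.9]
fix rot [ 0.0057 -0.0063  0.0009]  F lane [ 0.3  0.5 -0.2]
wrist cassette_rear [([500.7, 108.4, 48.1], 0.84)]
wrist cassette_lug [([546.2, 53.5, 41.0], 0.78)]
top cassette_rear []
top cassette_lug []
top spare_center [([603.8, -209.1, 15.9], 0.55), ([780.5, -175.6, 81.5], 0.18)]
top flask_mid []
top jar_mid [([495.8, -509.7, 32.6], 0.92)]
side cassette_rear [([502.2, 104.2, 46.6], 0.59)]
side cassette_lug [([549.9, 52.3, 38.1], 0.41)]
expected lug rear-top px for rear at 0/3/12: [[320.0, 134.0], [320.0, 130.0], [320.0, 118.0], [320.0, 87.0]]
```

View pics/w8c.png

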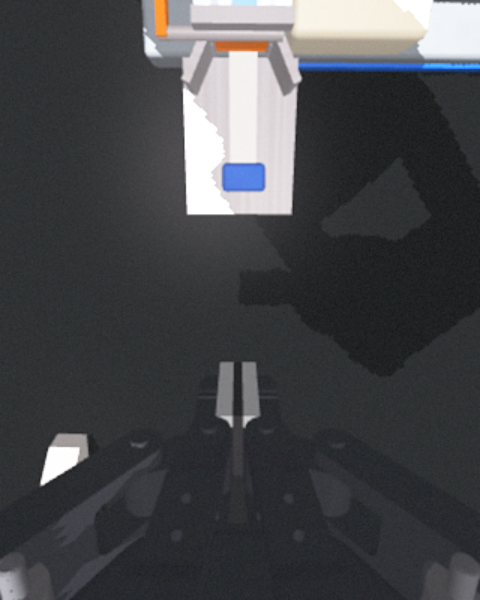

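The flap hangs shut at (241,45) with the tail strip under it. The lug's rear edge is at crop row 190 (image row 127), which puts the body rear about 5 mm inside. The arm is clear, so I hand in.

```bash
python3 -c "
from h import *
env.close_job()"
```

```text
the job is handed in; nothing more can be done
```

The full cassette is loaded and trapped behind the shut flap, and the job is handed in at about 19.5 s. No verdict was reported.

**What I did:** I gripped the cassette across its body and laid it on the sill. I fed its nose straight through the flap, let go, and pushed on the lug with closed fingers until the flap dropped. I then backed the arm well clear.

**Last checks:**
- **Flap:** it shows shut, with the tail strip under it. Its visible orange area fell from 3709 to 1012 px in one step as it dropped.
- **Cassette:** the body rear is about 5 mm inside by the lug position (limit 12 mm). The networks gave roughly 4–8 mm.
- **Force:** the push never read above about 8.4 N, with no sign of reaching the end stop.
- **Empty cassette:** it still reads where it started, within about 1 mm.

**Not confirmed or off:**
- The top camera could not see the cassette or the flask at the end, so those checks rest on the wrist and side views.
- I did not re-measure the beaker, wash bottle or marker, and I had no starting position to compare the jar with.
- The pushing fingers ran about 3–4 mm off the lane centre and 4 mm higher than planned, with no visible effect on the result.

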